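# Open a child-resistant tablet tub in its bench holder

### The arm

A 6-joint arm with a two-finger parallel gripper is mounted at the origin on a cart in front of the work surface, level with it; the furniture and walls round the work are solid. World frame = base frame: x ahead of the robot, y to its left, z up, the work surface at z = 0. Lengths are in m, angles in rad, forces in N, time in s.
With the tool pointing down it reaches from about 0.325 to 0.9 m from the base axis. Payload 3.5 kg.
Tool frame: the origin (TCP) lies midway between the tips of the shut fingers; the grasp point (between the pads) lies r.tcp_to_grasp behind it (r.tcp_to_grasp is the distance from the TCP to the grasp point, in m); x points along the fingers, y is the direction in which the jaws open and shut, and the axes are right-handed (so a half turn about x gives the same grasp; the last joint's range is limited). The gripper opens to 85 mm and grips with 20 to 120 N. Pads are 22 mm wide; open, the fingers measure 114 mm over their backs; the gripper's body (76 mm by 85 mm) begins 54 mm behind the grasp point. The pads swing forward as they close: fully open they stand 13 mm farther back than shut.
Start: joints at [1.167, 0.276, -0.026, 1.268, 0, 1.467], TCP at [0.185, 0.597, 0.231] pointing down, gripper open.
Joint ranges: [-3.12, 3.12], [-0.85, 1.88], [-1.08, 1.24], [-1.95, 2.15], [-1.57, 1.53], [-3.14, 3.14]. Speed limits (rad/s): [2.57, 2.57, 3.14, 3.14, 3.14, 3.14].

### API

Orientations are given as [roll, pitch, yaw] about the fixed x, y, z axes, in that order (R = Rz(yaw) Ry(pitch) Rx(roll)).
In Python, from bench import readout, snapshot, calibration, workorder, r gives the robot as it stands.
- The arm moves only by the tool drive_tool, never from a script. Its arguments are lists of equal length, an entry for each row: "dp": the shift along the tool's x, y, z in mm, a list of three; "rotation": the turn, a rotation vector about the tool's x, y, z in units of 10 degrees (1.0 is 10 degrees), a list of three; "hand": the opening in per cent of the stroke, from 0 (shut) to 100 (fully open). A call has 1 to 20 rows; each row is the pose to reach, as a shift and turn from the pose commanded when the call began, along the tool's axes at that moment; what a row does not reach only later rows make up. A row lasts 1/8 s, in which the tool goes at most 62.5 mm and 10.7 degrees, less where a joint would pass 70% of its speed; a pose out of reach is approached as far as the arm can. A call with a gripper value outside its range is refused whole. The fingers move at their own pace and stop on an object; "newtons" is the grip in N (left out, the last holds). Time passes only in rows, so rows that repeat a pose let the fingers close. It gives the time, the measured TCP pose, the force and the opening at its end, in the units of the state.
- readout.observe(): the state, without advancing time (a new reading comes with each control period).
- snapshot(name): name is "side" or "top" or "wrist"; returns the picture (480x640x3 uint8, red, green, blue); there is no depth.
- calibration(name): a dict with "fx", "fy", "cx", "cy" (pixels), "distortion" ([k1, k2, p1, p2, k3] as OpenCV has them; the pictures are not rectified), "cam_to_world" (4x4, takes a point from camera to world coordinates). Camera axes: x right, y down, z forward; pixel columns grow to the right and rows downward; lengths in m; the calibration is good to about 2 mm. A picture is of the moment at which its call begins: read the wrist's pose just before it. calibration takes no time and is no camera call; for the wrist camera it gives the pose at the moment of the call.
- workorder.finish_job(): hands the job in, once; it reports no verdict.
The state is a dict: "time_s": time; "joints": joint angles; "joint_velocities": joint speeds; "effort": joint torques, N m; "position": TCP position; "ee_rot": TCP orientation; "wrist_force": force on the tool from outside, world axes, zero at the start; "torque": the same for the moment, N m; "grip_width": finger opening in m.
Only numpy, scipy, OpenCV 4.12 (cv2) and the standard library are available. Lean on these libraries where they do the work, as an engineer would, in place of code of your own. Each camera call takes 0.05 s, during which the arm holds its last target. There are 200 camera calls.

### The job

Open the square child-resistant tub of stain-remover tablets: take it by its square body, not by the cap, stand it fully down in the square holder with its cap still shut, and let go. Then take the cap, press it hard down and, keeping it pressed, turn it anticlockwise (seen from above) until it comes free. Lay the cap flat and right way up on the bare counter top, with the tub left standing in the holder and the other things where they are.

Things in the scene. Friction and masses are not known exactly. Their poses are not given: they have to be found in the camera images.
- tub: White tub, square body 58 x 58 mm and 56 mm tall, upright on the counter; 89 mm tall over its cap, 0.18 to 0.33 kg. Origin: centre of the underside; z up, x and y square to the flat sides, which are all alike. Under the cap a round neck, 34 mm across, rises from the flat shoulder (z = 56 mm) to z = 75 mm. Grip it across two opposite flats about 46 mm above its underside.
- cap: Round white ribbed push-and-turn cap of the tub, 51 mm across (52 over the ribs), 25 mm tall, 55 g. Origin: centre of its open underside; z up, top at z = 25 mm. Shut, its origin is 64 mm above the tub's underside on the tub's axis, its x along the tub's x within 5 degrees. Grip it round its ribbed side, fingertips level with its underside or a few mm higher.
- cap_top (a point): Centre of the cap's top, axes as the cap's. Two hidden hooks lock the shut cap; a spring holds it up with 8 N. Pressed down 4 to 8 mm (6 mm takes about 13.5 N; at 8 mm it strikes the shoulder) it turns, anticlockwise from above only, with a drag of about 0.3 Nm, so that the tub must be in its holder. Past 45 degrees it is free and lifts straight off; 60 to 75 is ample, not over 130.
- holder: Grey plastic holder fixed to the counter: a 100 x 100 mm base plate 4 mm thick with a square recess, 62 x 62 mm, between four walls 6 mm thick whose flared tops end 29 mm above the counter. Origin: centre of the underside, on the counter; x and y square to the walls, z up. The tub fits in any of the four quarter turns with 2 mm to spare each side.
- holder_floor (a point): Centre of the recess floor, 4 mm above the counter, axes as the holder's; the underside of the tub rests here.
- jar: Round jar, 60 mm across and 85 mm tall, with a paper label: not needed, leave it. Origin: centre of the underside.
- chalk: Flat three-cornered piece of tailor's chalk, 40 x 44 x 8 mm: leave it. Origin: its underside.
- spool: Thread spool, 29 mm across, 47 mm tall: leave it. Origin: its underside.
- tin: Round tin, 60 mm across, 21 mm tall: leave it. Origin: its underside.
- stamp: Rubber stamp with an upright handle, 26 x 40 mm, 67 mm tall: leave it. Origin: its underside.
Mind the look-alikes: they are no part of the job. What is meant by the cap is not blue or red, and is the larger of those in its own colour.

How it is judged:
On the way, in this order (a step that is already met when the one before it is completed fails the run):
1. the shut tub stands upright on the floor of the holder and the fingers have let it go (horizontal distance between tub and holder_floor below 0.006 m and z of tub in the frame of holder_floor between -0.003 and 0.003 m and angle between tub's own z axis and vertical below 0.08 rad and contact force between the fingers and tub below 0.1 N and contact force between the fingers and cap below 0.1 N and distance between cap and tub below 0.068 m and angle between the x axis of cap and the x axis of tub, either way round below 0.3 rad), for 0.2 s.
2. with the tub in the holder, the cap is pressed down by more than 3.5 mm and turned by more than 0.4 rad (horizontal distance between tub and holder_floor below 0.006 m and z of tub in the frame of holder_floor between -0.003 and 0.003 m and angle between tub's own z axis and vertical below 0.08 rad and z of cap in the frame of tub below 0.0605 m and angle between the x axis of cap and the x axis of tub, either way round above 0.4 rad and horizontal distance between cap and tub below 0.005 m).
At the end, for the whole second after the job is handed in: The tub stands upright (within 0.08 rad) on the holder floor (within 3 mm in height, 6 mm sideways); the cap lies right way up (within 0.1 rad) on the counter, its underside within 5 mm of the counter top; both at rest (horizontal distance between tub and holder_floor below 0.006 m and z of tub in the frame of holder_floor between -0.003 and 0.003 m and angle between tub's own z axis and vertical below 0.08 rad and height (world z) of cap between -0.005 and 0.005 m and angle between cap's own z axis and vertical below 0.1 rad and linear speed of each of cap, tub below 0.02 m/s); the robot touches nothing.
It fails at once if the tub is lifted by its cap: more than 20 mm above the counter with the fingers on the cap (height (world z) of tub above 0.02 m and contact force between the fingers and cap above 2 N).
It fails at once if the jar, chalk, spool, tin or stamp is moved by more than 30 mm (distance of any of jar, chalk, spool, tin, stamp from where it was at the start of the episode above 0.03 m).
It also fails if it takes over 54 s, if anything falls off the work surface, if the arm or the gripper's body presses on something with over 40 N, if the wrist force passes 120 N, or if a joint passes its speed limit or range.

## Working session

There is one attempt and no reset: what is moved stays moved. The work goes in short steps, Python scripts to look and compute and a tool call to move; the robot and the scene stay as the last step left them, time stands still between calls to the robot, and variables do not carry over. Pictures are saved under pics/ and viewed, about 8 in all and at most 12, crops included, and the job is handed in when it is done.

Besides the shell and the picture viewer there is one more tool, called after "Emit:" in YAML: its name, and indented under it one key for each argument. drive_tool: Moves the arm, as the interface text tells. Its arguments: {"type":"object","properties":{"dp":{"type":"array"},"rotation":{"type":"array"},"hand":{"type":"array"},"newtons":{"type":"number"}},"required":["dp","rotation","hand"]}

```bash
mkdir -p pics; python3 - <<'E'
from bench import readout, snapshot, calibration, r
import cv2, numpy as np
s=readout.observe()
print({k:np.round(v,4).tolist() for k,v in s.items()}, r.tcp_to_grasp)
for n in("top","side"):
    im=snapshot(n); cv2.imwrite(f"pics/{n}0.png",im[:,:,::-1]); c=calibration(n); print(n,{k:np.round(v,4).tolist() for k,v in c.items()})
E
```

```text
{'time_s': 0.0, 'joints': [1.1666, 0.2771, -0.0279, 1.2681, -0.0, 1.4674], 'joint_velocities': [-0.0003, 0.0008, -0.0005, 0.001, -0.0006, 0.0011], 'effort': [-0.0008, -44.5515, 29.5201, 0.0166, -0.0002, -0.0], 'position': [0.1849, 0.5962, 0.2301], 'ee_rot': [-1.6635, 1.5685, -1.9643], 'wrist_force': [0.9757, -0.1956, 0.173], 'torque': [0.0067, -0.001, 0.0491], 'grip_width': 0.0854} 0.0187
top {'fx': 585.9533, 'fy': 585.9533, 'cx': 324.7347, 'cy': 245.6606, 'distortion': [-0.0424, 0.0, 0.0, 0.0, 0.0], 'cam_to_world': [[-0.0128, -0.9775, 0.2105, 0.3807], [-0.9999, 0.0118, -0.0057, 0.2943], [0.003, -0.2106, -0.9776, 0.9996], [0.0, 0.0, 0.0, 1.0]]}
side {'fx': 596.075, 'fy': 596.075, 'cx': 325.2691, 'cy': 243.8162, 'distortion': [-0.0385, 0.0, 0.0, 0.0, 0.0], 'cam_to_world': [[-0.7927, 0.4599, -0.4002, 0.9885], [0.6093, 0.5744, -0.5467, 0.8426], [-0.0216, -0.6772, -0.7355, 0.8204], [0.0, 0.0, 0.0, 1.0]]}
```

View pics/top0.png

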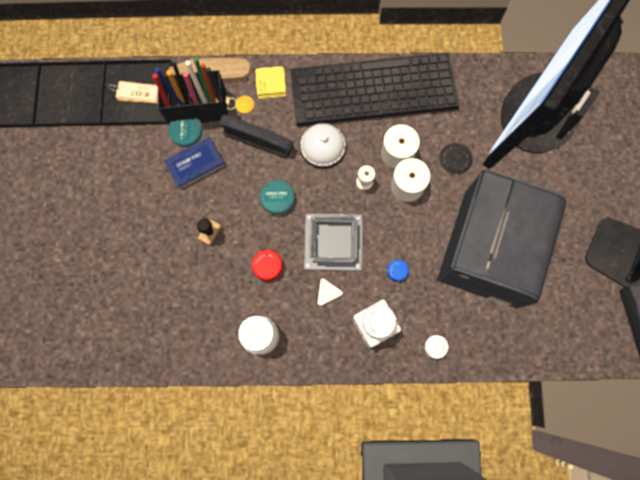

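View pics/side0.png

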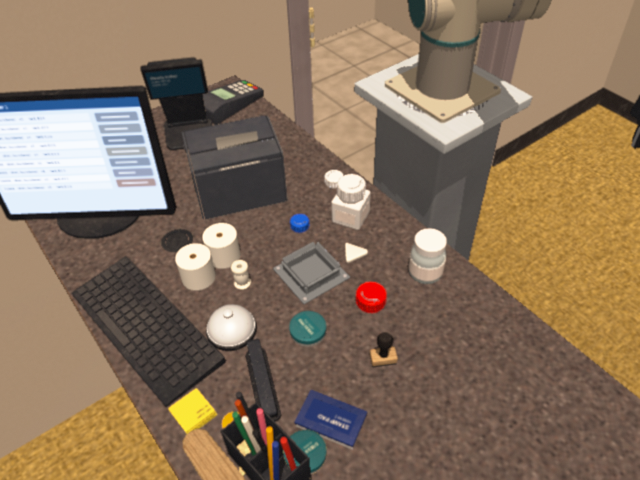

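The top view shows these white tops: the cap on the square-bodied tub at (380,321), a smaller loose white lid at (436,347), and the lid of the round jar at (259,335). There is also a red lid at (267,265) and a blue one at (398,270). The square body (378,324) fits the tub, and its cap is the larger white one. The holder is at (334,242). I'll confirm with one enlarged crop and measure.

```bash
cat > h.py <<'E'
import cv2, numpy as np
from bench import calibration
def K(c): return np.array([[c["fx"],0,c["cx"]],[0,c["fy"],c["cy"]],[0,0,1]])
def cast(c,px,z):
    p=cv2.undistortPoints(np.float64(px).reshape(-1,1,2),K(c),np.array(c["distortion"]))[:,0]
    T=np.array(c["cam_to_world"]); d=np.c_[p,np.ones(len(p))]@T[:3,:3].T; o=T[:3,3]
    return o+d*((z-o[2])/d[:,2])[:,None]
def proj(c,X):
    T=np.linalg.inv(np.array(c["cam_to_world"])); rv,_=cv2.Rodrigues(T[:3,:3])
    return cv2.projectPoints(np.float64(X).reshape(-1,1,3),rv,T[:3,3],K(c),np.array(c["distortion"]))[0][:,0]
E
python3 - <<'E'
import cv2,numpy as np
from h import *
im=cv2.imread("pics/top0.png"); c=calibration("top")
x0,y0,w,h=290,200,170,170
crop=cv2.resize(im[y0:y0+h,x0:x0+w],None,fx=3.5,fy=3.5,interpolation=cv2.INTER_CUBIC)
cv2.imwrite("pics/c1.png",crop)
g=cv2.cvtColor(im,cv2.COLOR_BGR2GRAY); hsv=cv2.cvtColor(im,cv2.COLOR_BGR2HSV)
m=((hsv[...,2]>170)&(hsv[...,1]<50)).astype(np.uint8)
cs,_=cv2.findContours(m,cv2.RETR_EXTERNAL,cv2.CHAIN_APPROX_NONE)
for k in cs:
    if cv2.contourArea(k)>100: 
        print(cv2.boundingRect(k),cv2.contourArea(k),cv2.minAreaRect(k))
E
```

```text
(425, 335, 24, 24) 411.5 ((436.25006103515625, 346.2500305175781), (23.33452033996582, 22.62741470336914), 45.0)
(238, 316, 37, 38) 1040.5 ((256.0, 334.5), (37.0, 36.0), 90.0)
(353, 300, 48, 47) 1263.0 ((377.0414733886719, 322.6424560546875), (36.5666389465332, 38.58211898803711), 59.74356460571289)
(318, 279, 24, 26) 327.0 ((329.8299865722656, 292.69000244140625), (22.203153610229492, 25.45584487915039), 8.13010311126709)
(318, 225, 33, 33) 978.5 ((334.0, 241.0), (32.0, 32.0), 90.0)
(304, 214, 58, 56) 415.5 ((332.91107177734375, 241.37925720214844), (56.71720504760742, 54.69158935546875), 1.5074357986450195)
(358, 166, 17, 15) 172.5 ((366.0, 173.0), (14.0, 16.0), 90.0)
(394, 158, 36, 35) 926.0 ((411.5, 175.0), (34.0, 35.0), 90.0)
(384, 125, 35, 33) 879.5 ((401.0, 141.0), (32.0, 34.0), 90.0)
(300, 124, 45, 42) 1404.5 ((322.0, 144.5), (41.0, 44.0), 90.0)
(119, 84, 18, 12) 118.5 ((127.55940246582031, 89.90594482421875), (16.418113708496094, 11.24392032623291), 5.710593223571777)
(490, 0, 118, 152) 1975.5 ((548.6768798828125, 75.61982727050781), (14.475221633911133, 190.6349334716797), 34.11447525024414)
```

View pics/c1.png

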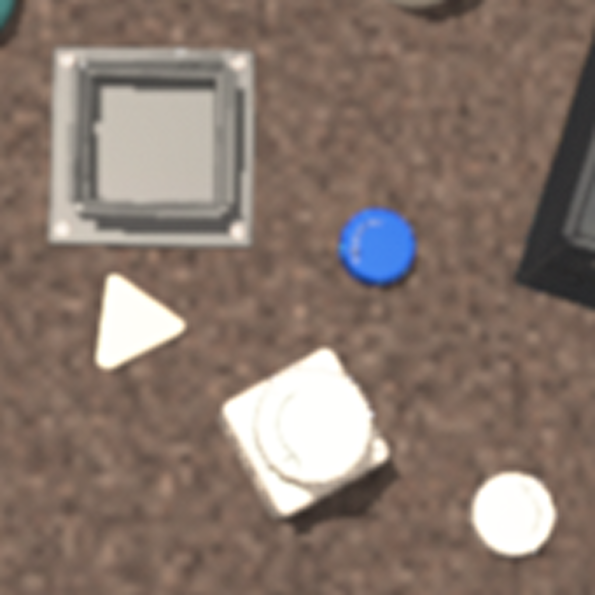

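The crop shows the square tub with a round cap, centre near crop (310,428). Its shoulder corners are about (224,410), (326,350), (388,455) and (284,515). The loose white lid (512,514) is clearly smaller. The holder plate corners are (57,48), (253,52), (251,244) and (49,242).

```bash
python3 - <<'E'
from h import *
from scipy.spatial.transform import Rotation as R
from bench import readout
c=calibration("top"); f=lambda P:np.array(P)/3.5+[290,200]
q=lambda P,z:(lambda X:print(np.round(X.mean(0),4),[round(float(np.linalg.norm(X[i]-X[i-1])),4) for i in range(len(X))],[round(float(np.degrees(np.arctan2(*(X[i]-X[i-1])[1::-1]))),1) for i in range(len(X))]))(cast(c,f(P),z))
q([(224,410),(326,350),(388,455),(284,515)],.056)
q([(57,48),(253,52),(251,244),(49,242)],.004)
print("cap",cast(c,f([(310,428)]),.089))
print("jar,chalk,spool,loose,blue",[np.round(cast(c,[p],z)[0],3).tolist() for p,z in (((257,334),.085),((328,292),.008),((366,173),.047),((436,346),.015),((398,270),.01))])
s=readout.observe(); M=R.from_euler("xyz",s["ee_rot"]).as_matrix(); print(np.round(M,3))
print(np.round(calibration("wrist")["cam_to_world"],3))
E
```

```text
[0.4553 0.2062 0.056 ] [0.0547, 0.0549, 0.0555, 0.0551] [28.6, -60.5, -151.1, 118.7]
[0.6022 0.2731 0.004 ] [0.0989, 0.0985, 0.0979, 0.0995] [-2.6, -91.9, 177.9, 88.7]
cap [[0.45448597 0.20725525 0.089     ]]
jar,chalk,spool,loose,blue [[0.439, 0.396, 0.085], [0.514, 0.284, 0.008], [0.712, 0.217, 0.047], [0.42, 0.106, 0.015], [0.55, 0.164, 0.01]]
[[-0.001  0.296  0.955]
 [-0.002  0.955 -0.296]
 [-1.    -0.002 -0.   ]]
[[ 0.296  0.921  0.255  0.12 ]
 [ 0.955 -0.284 -0.081  0.617]
 [-0.003  0.268 -0.964  0.373]
 [ 0.     0.     0.     1.   ]]
```

```bash
cat >> h.py <<'E'
from scipy.spatial.transform import Rotation as R
from bench import readout
def go(x,y,z,yaw):
    "dp (mm) and rotation (10 deg) from the measured pose to TCP (x,y,z), tool down, jaw axis at yaw deg"
    s=readout.observe(); M=R.from_euler("xyz",s["ee_rot"]).as_matrix(); a=np.radians(yaw)
    tx=np.array([0,0,-1.]); ty=np.array([np.cos(a),np.sin(a),0]); G=np.c_[tx,ty,np.cross(tx,ty)]
    print("dp",np.round(M.T@(np.array([x,y,z])-s["position"])*1000,1).tolist(),"rot",np.round(R.from_matrix(M.T@G).as_rotvec(degrees=True)/10,2).tolist(),
     "pos",np.round(s["position"],4).tolist(),"yaw",round(float(np.degrees(np.arctan2(M[1,1],M[0,1]))),2),"t",s["time_s"],"w",s["grip_width"],"F",np.round(s["wrist_force"],1).tolist())
E
python3 -c "
from h import *
go(.455,.207,.18,29.1)"
```

```text
dp [50.8, -291.7, 373.3] rot [4.37, 0.0, 0.01] pos [0.1849, 0.5963, 0.2302] yaw 72.77 t 0.1 w 0.08542322461140324 F [0.3, 0.3, -0.1]
```

Emit:
drive_tool:
  dp:
    - [10,-73,93]
    - [25,-146,187]
    - [38,-219,280]
    - [50,-292,373]
    - [50,-292,373]
    - [50,-292,373]
    - [50,-292,373]
    - [50,-292,373]
    - [50,-292,373]
    - [50,-292,373]
    - [50,-292,373]
    - [50,-292,373]
  rotation:
    - [1.1,0,0]
    - [2.2,0,0]
    - [3.3,0,0]
    - [4.37,0,0]
    - [4.37,0,0]
    - [4.37,0,0]
    - [4.37,0,0]
    - [4.37,0,0]
    - [4.37,0,0]
    - [4.37,0,0]
    - [4.37,0,0]
    - [4.37,0,0]
  hand: [100,100,100,100,100,100,100,100,100,100,100,100]

```text
time_s: 1.6
position: [0.4544, 0.2085, 0.1814]
ee_rot: [1.963, 1.571, 0.901]
wrist_force: [0.2, -0.3, 0.2]
grip_width: 0.0854
```

```bash
python3 - <<'E'
from h import *
from bench import snapshot
c=calibration("wrist"); im=snapshot("wrist")[:,:,::-1].copy(); cv2.imwrite("pics/w1.png",im)
go(.455,.207,.18,29.1); print(np.round(c["cam_to_world"],3).tolist(),c["fx"])
a=np.radians(29.1); e=np.array([np.cos(a),np.sin(a)]); n=np.array([-e[1],e[0]])
print(proj(c,[[*(np.array([.455,.207])+.029*(i*e+j*n)),.056] for i,j in((1,1),(1,-1),(-1,-1),(-1,1))]).round())
print(proj(c,[[.6022,.2731,.004],[.455,.207,.089]]).round())
E
```

```text
dp [1.4, -0.2, 1.5] rot [0.01, -0.0, -0.0] pos [0.4545, 0.2084, 0.1814] yaw 29.16 t 1.65 w 0.0854091443978153 F [-0.3, -0.0, 1.4]
[[0.873, 0.47, 0.131, 0.421], [0.488, -0.841, -0.234, 0.268], [0.0, 0.268, -0.963, 0.324], [0.0, 0.0, 0.0, 1.0]] 343.8021165356355
[[356. 194.]
 [354. 264.]
 [284. 264.]
 [282. 194.]]
[[484. 231.]
 [319. 242.]]
```

View pics/w1.png

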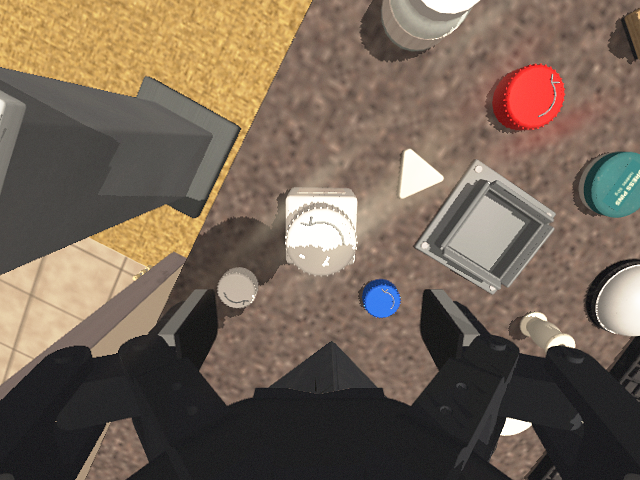

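The wrist view shows the tub square to the image: shoulder from about x 286 to 357, top edge at y 189, cap centre near (321,240). The loose small lid is at (238,288) and the holder at (484,230). I'll refine the edges numerically.

```bash
python3 - <<'E'
from h import *
im=cv2.imread("pics/w1.png"); g=cv2.cvtColor(im,cv2.COLOR_BGR2GRAY).astype(int)
print("rows200-206 cols 276..296",g[200:207,276:297].mean(0).round().astype(int).tolist())
print("cols 346..366",g[200:207,346:367].mean(0).round().astype(int).tolist())
print("cols300-340 rows178..210",g[178:211,300:340].mean(1).round().astype(int).tolist())
print("cols286-292 rows180..285",g[180:286:1,287:292].mean(1).round().astype(int).tolist())
cr=im[150:310,400:570]; cr2=im[170:300,260:390]
a=cv2.resize(cr2,(400,400),interpolation=cv2.INTER_CUBIC); b=cv2.resize(cr,(425,400),interpolation=cv2.INTER_CUBIC)
cv2.imwrite("pics/c2.png",np.hstack([a,b[:,:400]]))
E
```

```text
rows200-206 cols 276..296 [131, 114, 86, 89, 91, 93, 96, 98, 98, 141, 245, 248, 252, 254, 254, 254, 254, 254, 254, 254, 254]
cols 346..366 [255, 255, 255, 255, 255, 255, 255, 255, 255, 255, 255, 177, 131, 135, 138, 140, 146, 149, 153, 154, 152]
cols300-340 rows178..210 [134, 136, 138, 139, 139, 138, 136, 135, 133, 145, 167, 174, 173, 168, 221, 202, 171, 178, 224, 252, 254, 255, 255, 253, 244, 218, 204, 188, 181, 178, 180, 206, 214]
cols286-292 rows180..285 [104, 105, 105, 104, 100, 97, 95, 96, 107, 102, 102, 111, 126, 136, 144, 172, 225, 250, 252, 252, 253, 253, 252, 252, 252, 252, 252, 252, 252, 252, 247, 251, 246, 223, 214, 210, 195, 187, 185, 180, 175, 169, 168, 166, 167, 204, 204, 182, 190, 200, 235, 246, 244, 234, 237, 245, 247, 238, 248, 252, 253, 253, 253, 253, 254, 249, 230, 194, 179, 177, 176, 175, 172, 174, 178, 167, 170, 174, 170, 176, 178, 176, 159, 111, 100, 122, 128, 125, 122, 115, 112, 112, 113, 116, 118, 118, 121, 122, 125, 129, 130, 134, 135, 136, 136, 136]
```

View pics/c2.png

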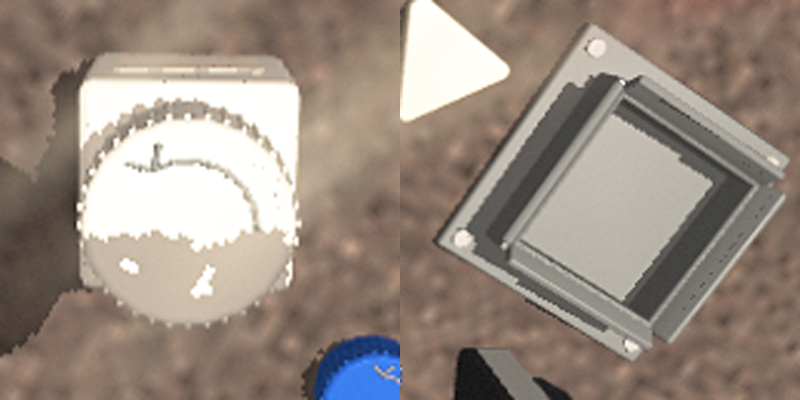

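```bash
python3 - <<'E'
from h import *
c=calibration("wrist")
X=cast(c,[(476,159.6),(555.2,214),(496,292.8),(416,246)],.004)
d=np.roll(X,-1,0)-X; print(X.mean(0),np.linalg.norm(d,axis=1),np.degrees(np.arctan2(d[:,1],d[:,0])))
# recess floor quad
f=lambda P:(np.array(P)-[400,0])/2.5+[400,150]
Y=cast(c,[(285.4,195.5),(357.3,195.5),(357.3,263),(285.4,263)],.056); print(Y.mean(0), np.linalg.norm(np.diff(Y,axis=0),axis=1))
go(.4565,.208,.027,29.1)
E
```

```text
[0.60370894 0.27467126 0.004     ] [0.09865957 0.09520545 0.10044639 0.09676266] [ -1.82515337 -90.52644464 179.07664974  88.40188937]
[0.45692235 0.20788626 0.056     ] [0.05644461 0.05626352 0.05958089]
dp [154.4, 1.6, 1.3] rot [0.01, -0.0, -0.0] pos [0.4545, 0.2084, 0.1814] yaw 29.16 t 1.65 w 0.0854091443978153 F [-0.3, -0.0, 1.4]
```

Emit:
drive_tool:
  dp:
    - [40,1.6,1.3]
    - [80,1.6,1.3]
    - [115,1.6,1.3]
    - [140,1.6,1.3]
    - [154,1.6,1.3]
    - [154,1.6,1.3]
    - [154,1.6,1.3]
    - [154,1.6,1.3]
    - [154,1.6,1.3]
    - [154,1.6,1.3]
    - [154,1.6,1.3]
    - [154,1.6,1.3]
  rotation:
    - [0,0,0]
    - [0,0,0]
    - [0,0,0]
    - [0,0,0]
    - [0,0,0]
    - [0,0,0]
    - [0,0,0]
    - [0,0,0]
    - [0,0,0]
    - [0,0,0]
    - [0,0,0]
    - [0,0,0]
  hand: [100,100,100,100,100,100,100,20,20,20,20,20]
  newtons: 40

```text
time_s: 3.15
position: [0.4579, 0.2074, 0.0285]
ee_rot: [1.327, 1.569, 0.263]
wrist_force: [-0.8, 0.2, 6.2]
grip_width: 0.0573
```

```bash
python3 -c "
from h import *
go(.4565+.147,.208+.067,.14,-1.7)"
```

```text
dp [-111.2, 160.3, 11.7] rot [3.08, -0.0, -0.01] pos [0.4579, 0.2074, 0.0285] yaw 29.06 t 3.15 w 0.057322446917448915 F [-0.8, 0.2, 6.2]
```

Emit:
drive_tool:
  dp:
    - [-20,0,0]
    - [-50,0,0]
    - [-80,0,0]
    - [-100,20,1]
    - [-111,60,4]
    - [-111,100,8]
    - [-111,140,11]
    - [-111,160,11]
    - [-111,160,11]
    - [-111,160,11]
    - [-111,160,11]
  rotation:
    - [0,0,0]
    - [0,0,0]
    - [0,0,0]
    - [0.5,0,0]
    - [1.2,0,0]
    - [2,0,0]
    - [2.7,0,0]
    - [3.08,0,0]
    - [3.08,0,0]
    - [3.08,0,0]
    - [3.08,0,0]
  hand: [20,20,20,20,20,20,20,20,20,20,20]

```text
time_s: 4.53
position: [0.6008, 0.2748, 0.1379]
ee_rot: [-1.186, 1.569, -2.786]
wrist_force: [0.1, -0.3, -2.7]
grip_width: 0.0576
```

```bash
python3 - <<'E'
from h import *
from bench import snapshot
c=calibration("wrist"); im=snapshot("wrist")[:,:,::-1].copy(); cv2.imwrite("pics/w2.png",im)
cv2.imwrite("pics/s2.png",snapshot("side")[:,:,::-1])
go(.6037,.274,.031,-1.7)
E
```

```text
dp [107.3, 2.5, 0.8] rot [-0.0, 0.0, 0.0] pos [0.6013, 0.2749, 0.1383] yaw -1.72 t 4.625 w 0.05749682797314898 F [0.5, 0.0, -2.8]
```

View pics/w2.png

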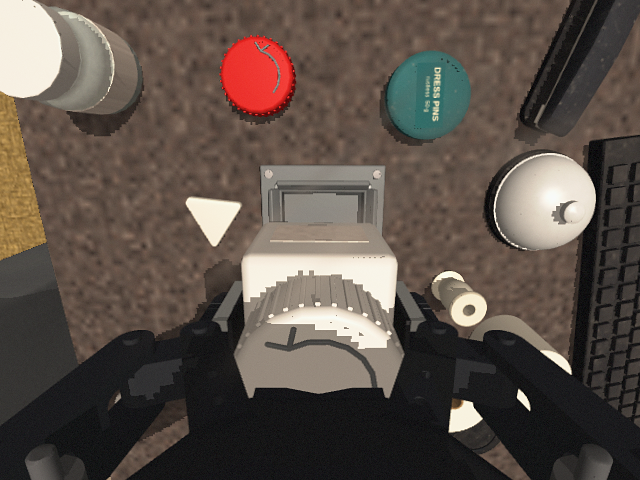

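The wrist view shows the tub held with its body spanning x 243–397. The far edge of the holder plate runs from about (261,165) to (385,165), parallel to the image, so the yaw matches.

```bash
python3 - <<'E'
from h import *
c=calibration("wrist"); im=cv2.imread("pics/w2.png"); g=cv2.cvtColor(im,cv2.COLOR_BGR2GRAY).astype(int)
print("top",g[155:175,280:370].mean(1).round().astype(int).tolist())
print("L",g[185:215,252:272].mean(0).round().astype(int).tolist(),"R",g[185:215,375:397].mean(0).round().astype(int).tolist())
X=cast(c,[(261,165.5),(385,165.5)],.004); print(X, np.linalg.norm(X[1]-X[0]))
X=cast(c,[(261.5,200),(385,200)],.004); print(X, np.linalg.norm(X[1]-X[0]))
# tub: front face lower edge visible? shoulder near edge at rows~255
z=readout.observe()["position"][2]-.0285+.056
X=cast(c,[(243,258),(397,258)],z); print(z,X)
E
```

```text
top [88, 89, 90, 90, 91, 91, 92, 92, 91, 83, 106, 134, 143, 144, 143, 143, 143, 143, 143, 143]
L [88, 89, 89, 90, 90, 89, 88, 88, 72, 69, 127, 139, 138, 137, 138, 141, 81, 107, 117, 133] R [125, 122, 125, 140, 139, 139, 140, 137, 114, 90, 93, 95, 95, 95, 94, 92, 92, 91, 90, 90, 89, 89]
[[0.55650268 0.32506709 0.004     ]
 [0.65490739 0.32217773 0.004     ]] 0.09844712492275236
[[0.55490923 0.29744159 0.004     ]
 [0.65545936 0.29447984 0.004     ]] 0.10059373986616876
0.165819847126284 [[0.57469171 0.30342778 0.16581985]
 [0.6293835  0.30180939 0.16581985]]
```

Emit:
drive_tool:
  dp:
    - [0,2.7,0.4]
    - [40,2.7,0.4]
    - [70,2.7,0.4]
    - [78,2.7,0.4]
    - [86,2.7,0.4]
    - [92,2.7,0.4]
    - [96,2.7,0.4]
    - [100,2.7,0.4]
    - [103,2.7,0.4]
    - [103,2.7,0.4]
    - [103,2.7,0.4]
  rotation:
    - [0,0,0]
    - [0,0,0]
    - [0,0,0]
    - [0,0,0]
    - [0,0,0]
    - [0,0,0]
    - [0,0,0]
    - [0,0,0]
    - [0,0,0]
    - [0,0,0]
    - [0,0,0]
  hand: [20,20,20,20,20,20,20,20,20,20,20]

```text
time_s: 6.0
position: [0.6053, 0.2748, 0.0351]
ee_rot: [1.415, 1.57, -0.187]
wrist_force: [-0.2, -1.2, -2.8]
grip_width: 0.0572
```

```bash
python3 -c "
from h import *
go(.604,.2745,.0315,-1.7)"
```

```text
dp [3.6, -1.3, 0.3] rot [-0.0, 0.0, -0.0] pos [0.6053, 0.2748, 0.0351] yaw -1.75 t 6.0 w 0.05723082336295555 F [-0.2, -1.2, -2.8]
```

Emit:
drive_tool:
  dp:
    - [2,-0.5,0]
    - [3,-0.5,0]
    - [3,-0.5,0]
    - [3,-0.5,0]
  rotation:
    - [0,0,0]
    - [0,0,0]
    - [0,0,0]
    - [0,0,0]
  hand: [20,20,20,20]

```text
time_s: 6.5
position: [0.6044, 0.2748, 0.0326]
ee_rot: [1.5, 1.571, -0.101]
wrist_force: [-0.6, -0.5, -0.6]
grip_width: 0.0574
```

Emit:
drive_tool:
  dp:
    - [0.5,0,0]
    - [0.5,0,0]
    - [0.5,0,0]
    - [0.5,0,0]
    - [0.5,0,0]
    - [0.5,0,0]
    - [-20,0,0]
    - [-50,0,0]
    - [-90,0,0]
    - [-90,0,0]
    - [-90,0,0]
  rotation:
    - [0,0,0]
    - [0,0,0]
    - [0,0,0]
    - [0,0,0]
    - [0,0,0]
    - [0,0,0]
    - [0,0,0]
    - [0,0,0]
    - [0,0,0]
    - [0,0,0]
    - [0,0,0]
  hand: [20,60,100,100,100,100,100,100,100,100,100]

```text
time_s: 7.88
position: [0.6046, 0.2749, 0.1234]
ee_rot: [1.902, 1.569, 0.301]
wrist_force: [-2.1, 0.3, -0.8]
grip_width: 0.0853
```

```bash
python3 - <<'E'
from h import *
from bench import snapshot
c=calibration("wrist"); im=snapshot("wrist")[:,:,::-1].copy()
t=calibration("top"); it=snapshot("top")[:,:,::-1].copy(); cs=calibration("side"); si=snapshot("side")[:,:,::-1].copy()
cv2.imwrite("pics/w3.png",im);cv2.imwrite("pics/t3.png",it);cv2.imwrite("pics/s3.png",si)
u=proj(cs,[[.604,.2745,.03]])[0].astype(int)
a=cv2.resize(im[100:480,130:510],(400,400)); b=cv2.resize(si[u[1]-60:u[1]+60,u[0]-60:u[0]+60],(400,400),interpolation=cv2.INTER_CUBIC)
cv2.imwrite("pics/c3.png",np.hstack([a,b])); print(u,np.round(proj(cs,[[.604,.2745,.093],[.604,.2745,.06],[.604,.2745,.004]]),1).tolist())
print("wrist pred cap top c/shoulder",proj(c,[[.604,.2745,.093],[.604-.029,.2745+.029,.06],[.604+.029,.2745+.029,.06]]).round().tolist())
go(.604,.2745,.15,-1.7)
E
```

```text
[311 262] [[310.0, 237.5], [310.7, 250.7], [312.0, 271.7]]
wrist pred cap top c/shoulder [[318.0, 272.0], [269.0, 209.0], [365.0, 206.0]]
dp [-28.9, 0.7, -0.0] rot [-0.0, 0.01, 0.01] pos [0.6033, 0.2745, 0.1211] yaw -1.73 t 8.025 w 0.08553844894100178 F [0.7, 0.5, -1.3]
```

View pics/c3.png

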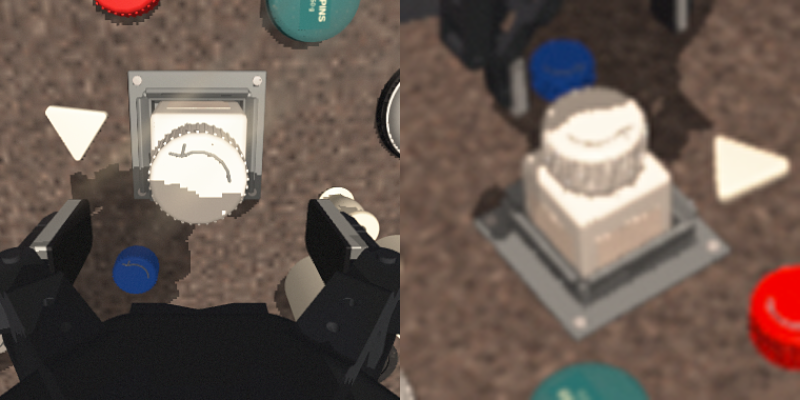

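The tub is seated squarely in the holder with its cap shut. The cap top is centred near wrist pixel (318,267).

```bash
python3 - <<'E'
from h import *
c=calibration("wrist"); im=cv2.imread("pics/w3.png").astype(int); g=im.mean(2)
print("rows 295..325",g[295:325,305:330].mean(1).round().astype(int).tolist())
print("row265-270 cols262..282",g[262:268,262:284].mean(0).round().astype(int).tolist(),"cols 354..374",g[262:268,354:376].mean(0).round().astype(int).tolist())
print(proj(c,[[.604,.2745-.0255,.093],[.604-.0255,.2745,.093],[.604+.0255,.2745,.093]]).round(1).tolist())
E
```

```text
rows 295..325 [161, 161, 160, 160, 160, 159, 159, 159, 159, 159, 158, 158, 158, 158, 158, 152, 136, 108, 93, 80, 79, 80, 82, 87, 89, 91, 88, 90, 87, 89]
row265-270 cols262..282 [82, 85, 86, 90, 83, 82, 83, 80, 91, 181, 176, 208, 232, 242, 247, 250, 250, 250, 250, 250, 250, 250] cols 354..374 [251, 251, 251, 251, 251, 250, 250, 248, 242, 224, 182, 148, 71, 73, 89, 92, 89, 118, 101, 108, 129, 132]
[[322.4, 315.6], [273.3, 273.9], [369.0, 271.3]]
```

```bash
python3 -c "
from h import *
go(.604,.276,.068,-1.7)"
```

```text
dp [53.1, 0.8, -1.6] rot [-0.0, 0.01, 0.01] pos [0.6033, 0.2745, 0.1211] yaw -1.73 t 8.025 w 0.08553844894100178 F [0.7, 0.5, -1.3]
```

Emit:
drive_tool:
  dp:
    - [0,0.8,-1.5]
    - [25,0.8,-1.5]
    - [45,0.8,-1.5]
    - [53,0.8,-1.5]
    - [53,0.8,-1.5]
    - [53,0.8,-1.5]
    - [53,0.8,-1.5]
    - [53,0.8,-1.5]
    - [53,0.8,-1.5]
    - [53,0.8,-1.5]
    - [53,0.8,-1.5]
  rotation:
    - [0,0,0]
    - [0,0,0]
    - [0,0,0]
    - [0,0,0]
    - [0,0,0]
    - [0,0,0]
    - [0,0,0]
    - [0,0,0]
    - [0,0,0]
    - [0,0,0]
    - [0,0,0]
  hand: [100,100,100,100,100,100,20,20,20,20,20]
  newtons: 80

```text
time_s: 9.4
position: [0.6053, 0.2765, 0.0704]
ee_rot: [2.247, 1.57, 0.646]
wrist_force: [-2.6, -0.2, 5.8]
grip_width: 0.0478
```

```bash
python3 -c "
from h import *
go(.604,.276,.062,-1.7)"
```

```text
dp [8.4, -1.3, 0.5] rot [-0.0, -0.0, -0.0] pos [0.6053, 0.2765, 0.0704] yaw -1.73 t 9.4 w 0.04784197277059193 F [-2.6, -0.2, 5.8]
```

Emit:
drive_tool:
  dp:
    - [2,-1,0]
    - [4,-1,0]
    - [4,-1,0]
  rotation:
    - [0,0,0]
    - [0,0,0]
    - [0,0,0]
  hand: [20,20,20]

```text
time_s: 9.78
position: [0.605, 0.2765, 0.0675]
ee_rot: [1.785, 1.569, 0.184]
wrist_force: [-3.4, -1.0, 10.3]
grip_width: 0.0481
```

```bash
python3 - <<'E'
from h import *
from bench import snapshot
go(.604,.276,.062,-1.7)
cs=calibration("side"); si=snapshot("side")[:,:,::-1].copy()
u=proj(cs,[[.604,.2745,.06]])[0].astype(int)
cv2.imwrite("pics/c4.png",cv2.resize(si[u[1]-60:u[1]+60,u[0]-60:u[0]+60],(600,600),interpolation=cv2.INTER_CUBIC))
E
```

```text
dp [5.5, -1.0, 0.6] rot [-0.0, -0.0, -0.01] pos [0.605, 0.2765, 0.0675] yaw -1.73 t 9.775 w 0.0481047064051759 F [-3.4, -1.0, 10.3]
```

View pics/c4.png

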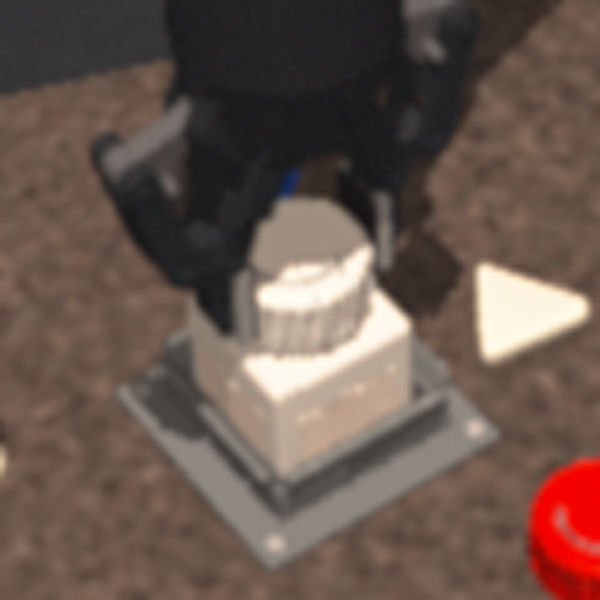

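The fingers hold the ribbed side and the cap is slightly pressed, at 10 N. I'll press further.

Emit:
drive_tool:
  dp:
    - [2,-0.5,0]
    - [4,-0.5,0]
    - [4,-0.5,0]
    - [4,-0.5,0]
  rotation:
    - [0,0,0]
    - [0,0,0]
    - [0,0,0]
    - [0,0,0]
  hand: [20,20,20,20]

```text
time_s: 10.32
position: [0.6049, 0.2765, 0.0644]
ee_rot: [1.733, 1.568, 0.132]
wrist_force: [-4.0, -2.0, 12.7]
grip_width: 0.0478
```

Emit:
drive_tool:
  dp:
    - [0.7,0,0]
    - [0.7,0,0]
    - [0.7,0,0]
    - [0.7,0,0]
    - [0.7,0,0]
    - [0.7,0,0]
    - [0.7,0,0]
  rotation:
    - [0,0,0]
    - [-0.7,0,0]
    - [-1.4,0,0]
    - [-2.1,0,0]
    - [-2.8,0,0]
    - [-3.5,0,0]
    - [-3.5,0,0]
  hand: [20,20,20,20,20,20,20]

```text
time_s: 11.2
position: [0.6045, 0.2773, 0.0638]
ee_rot: [1.664, 1.568, 0.675]
wrist_force: [-3.8, -0.4, 13.7]
grip_width: 0.0477
```

```bash
python3 -c "
from h import *
go(.604,.276,.062,68)
print(readout.observe()['torque'])"
```

```text
dp [1.8, -1.2, 0.8] rot [-3.46, 0.0, -0.02] pos [0.6045, 0.2773, 0.0638] yaw 33.35 t 11.2 w 0.047691098742883256 F [-3.8, -0.4, 13.7]
[0.00386114 0.8026098  0.19418059]
```

Emit:
drive_tool:
  dp:
    - [0,0,0]
    - [0,0,0]
    - [0,0,0]
    - [0,0,0]
    - [0,0,0]
    - [0,0,0]
    - [0,0,0]
  rotation:
    - [-0.7,0,0]
    - [-1.4,0,0]
    - [-2.1,0,0]
    - [-2.8,0,0]
    - [-3.5,0,0]
    - [-3.7,0,0]
    - [-3.7,0,0]
  hand: [20,20,20,20,20,20,20]

```text
time_s: 12.08
position: [0.6035, 0.276, 0.0633]
ee_rot: [-0.832, 1.57, -1.177]
wrist_force: [-5.9, -2.8, 13.5]
grip_width: 0.048
```

```bash
python3 - <<'E'
from h import *
from bench import snapshot
go(.604,.276,.062,68)
print(readout.observe()['torque'])
si=snapshot("wrist")[:,:,::-1].copy(); cv2.imwrite("pics/w5.png",si)
E
```

```text
dp [1.3, 0.2, 0.5] rot [0.23, 0.0, 0.0] pos [0.6035, 0.276, 0.0633] yaw 70.26 t 12.075 w 0.04795211736028073 F [-5.9, -2.8, 13.5]
[-0.53333368  1.18458184 -0.06167054]
```

View pics/w5.png

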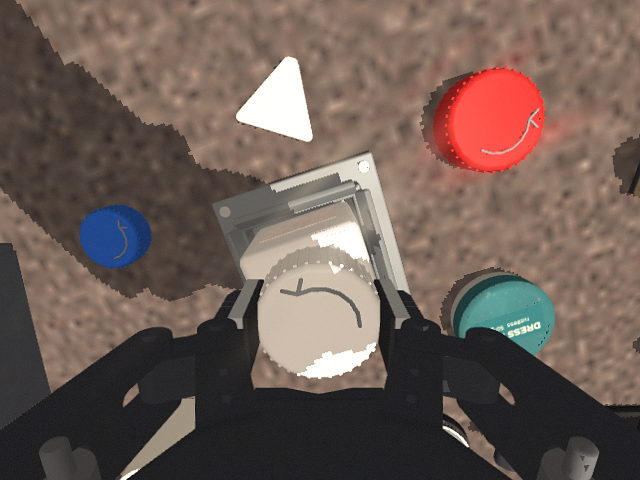

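The cap has turned with the fingers: its arrow looks the same relative to the gripper as before, while the tub stays aligned with the holder. I'll lift a little and check.

Emit:
drive_tool:
  dp:
    - [-4,0,0]
    - [-10,0,0]
    - [-16,0,0]
    - [-16,0,0]
    - [-16,0,0]
    - [-16,0,0]
  rotation:
    - [0,0,0]
    - [0,0,0]
    - [0,0,0]
    - [0,0,0]
    - [0,0,0]
    - [0,0,0]
  hand: [20,20,20,20,20,20]

```text
time_s: 12.88
position: [0.6036, 0.276, 0.0761]
ee_rot: [-1.791, 1.57, -2.136]
wrist_force: [-0.2, -1.7, 0.2]
grip_width: 0.0477
```

```bash
python3 - <<'E'
from h import *
from bench import snapshot
cs=calibration("side"); si=snapshot("side")[:,:,::-1].copy()
u=proj(cs,[[.604,.2745,.06]])[0].astype(int)
cv2.imwrite("pics/c6.png",cv2.resize(si[u[1]-60:u[1]+60,u[0]-60:u[0]+60],(500,500),interpolation=cv2.INTER_CUBIC))
go(.604,.276,.062,68)
E
```

```text
dp [14.2, 0.1, 0.4] rot [0.23, -0.0, 0.0] pos [0.6036, 0.2761, 0.0762] yaw 70.26 t 12.925 w 0.04760490817700347 F [-0.2, -1.5, -0.1]
```

View pics/c6.png

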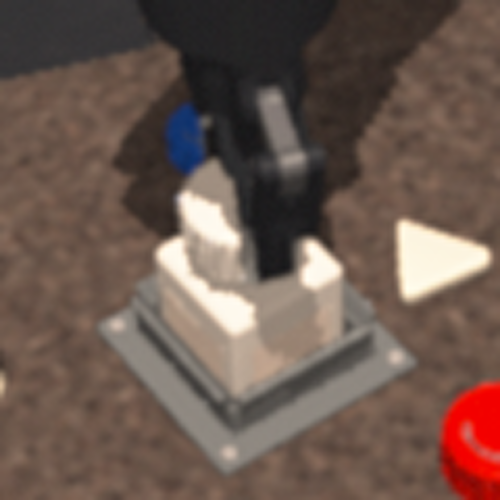

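The wrist force is back to about 0 and the tub is still down in the holder, so the cap is free. I'll carry it to the bare spot where the tub first stood.

Emit:
drive_tool:
  dp:
    - [-20,0,0]
    - [-40,0,0]
    - [-60,0,0]
    - [-60,0,0]
    - [-60,0,0]
  rotation:
    - [0,0,0]
    - [0,0,0]
    - [0,0,0]
    - [0,0,0]
    - [0,0,0]
  hand: [20,20,20,20,20]

```text
time_s: 13.55
position: [0.6036, 0.2764, 0.1368]
ee_rot: [1.114, 1.571, 0.77]
wrist_force: [0.5, 0.1, -1.3]
grip_width: 0.0479
```

```bash
python3 - <<'E'
from h import *
go(.465,.21,.05,110)
E
```

```text
dp [86.7, -109.2, -108.0] rot [-3.97, 0.0, -0.0] pos [0.6036, 0.2764, 0.1368] yaw 70.27 t 13.55 w 0.04789063961262703 F [0.5, 0.1, -1.3]
```

Emit:
drive_tool:
  dp:
    - [0,-27,-27]
    - [0,-54,-54]
    - [0,-82,-81]
    - [0,-109,-108]
    - [0,-109,-108]
    - [45,-109,-108]
    - [86,-109,-108]
    - [86,-109,-108]
    - [86,-109,-108]
  rotation:
    - [-0.8,0,0]
    - [-1.6,0,0]
    - [-2.4,0,0]
    - [-3.2,0,0]
    - [-3.97,0,0]
    - [-3.97,0,0]
    - [-3.97,0,0]
    - [-3.97,0,0]
    - [-3.97,0,0]
  hand: [20,20,20,20,20,20,20,20,20]

```text
time_s: 14.68
position: [0.4656, 0.2103, 0.0512]
ee_rot: [0.045, 1.571, 0.394]
wrist_force: [0.2, 0.1, -0.4]
grip_width: 0.0476
```

```bash
python3 - <<'E'
from h import *
go(.465,.21,.002,110)
E
```

```text
dp [49.2, -0.1, -0.6] rot [-0.0, 0.0, -0.0] pos [0.4656, 0.2103, 0.0512] yaw 109.97 t 14.675 w 0.04757426077375578 F [0.2, 0.1, -0.4]
```

Emit:
drive_tool:
  dp:
    - [20,0,0]
    - [35,0,0]
    - [42,0,0]
    - [45,0,0]
    - [47,0,0]
    - [47,0,0]
    - [47,0,0]
  rotation:
    - [0,0,0]
    - [0,0,0]
    - [0,0,0]
    - [0,0,0]
    - [0,0,0]
    - [0,0,0]
    - [0,0,0]
  hand: [20,20,20,20,20,20,20]

```text
time_s: 15.55
position: [0.4655, 0.2103, 0.0039]
ee_rot: [-0.056, 1.57, 0.292]
wrist_force: [0.4, -0.9, -0.5]
grip_width: 0.0478
```

Emit:
drive_tool:
  dp:
    - [1,0,0]
    - [2,0,0]
    - [3,0,0]
    - [3,0,0]
    - [3,0,0]
  rotation:
    - [0,0,0]
    - [0,0,0]
    - [0,0,0]
    - [0,0,0]
    - [0,0,0]
  hand: [20,20,20,20,20]

```text
time_s: 16.18
position: [0.4655, 0.2103, 0.0023]
ee_rot: [0.263, 1.57, 0.611]
wrist_force: [-3.5, -2.5, 12.8]
grip_width: 0.0479
```

Contact with the counter at 13 N. I'll ease back a little, release and retreat.

Emit:
drive_tool:
  dp:
    - [-1,0,0]
    - [-1,0,0]
    - [-1,0,0]
    - [-1,0,0]
    - [-1,0,0]
    - [-1,0,0]
    - [-1,0,0]
    - [-20,0,0]
    - [-50,0,0]
    - [-100,0,0]
    - [-150,0,0]
    - [-170,0,0]
    - [-170,0,0]
    - [-170,0,0]
  rotation:
    - [0,0,0]
    - [0,0,0]
    - [0,0,0]
    - [0,0,0]
    - [0,0,0]
    - [0,0,0]
    - [0,0,0]
    - [0,0,0]
    - [0,0,0]
    - [0,0,0]
    - [0,0,0]
    - [0,0,0]
    - [0,0,0]
    - [0,0,0]
  hand: [20,40,70,95,95,95,95,95,95,95,95,95,95,95]

```text
time_s: 17.92
position: [0.4642, 0.2099, 0.1693]
ee_rot: [3.091, 1.569, -2.844]
wrist_force: [-0.8, 0.6, -0.5]
grip_width: 0.0814
```

```bash
python3 - <<'E'
from h import *
from bench import snapshot
cs=calibration("side"); si=snapshot("side")[:,:,::-1].copy()
u=proj(cs,[[.53,.24,.03]])[0].astype(int)
w=snapshot("wrist")[:,:,::-1]
a=cv2.resize(si[u[1]-90:u[1]+90,u[0]-80:u[0]+80],(400,450),interpolation=cv2.INTER_CUBIC)
cv2.imwrite("pics/c7.png",np.hstack([a,cv2.resize(w[:,140:567],(400,450))]))
go(.465,.21,.17,110); print(proj(cs,[[.4655,.2103,.025],[.604,.276,.079]]).round()-u+[80,90])
E
```

```text
dp [-1.3, -0.2, 1.2] rot [-0.0, -0.02, -0.0] pos [0.4638, 0.2098, 0.1687] yaw 109.96 t 18.025 w 0.08123884944302213 F [-0.9, -0.4, 0.3]
[[ 98.  69.]
 [ 59. 103.]]
```

View pics/c7.png

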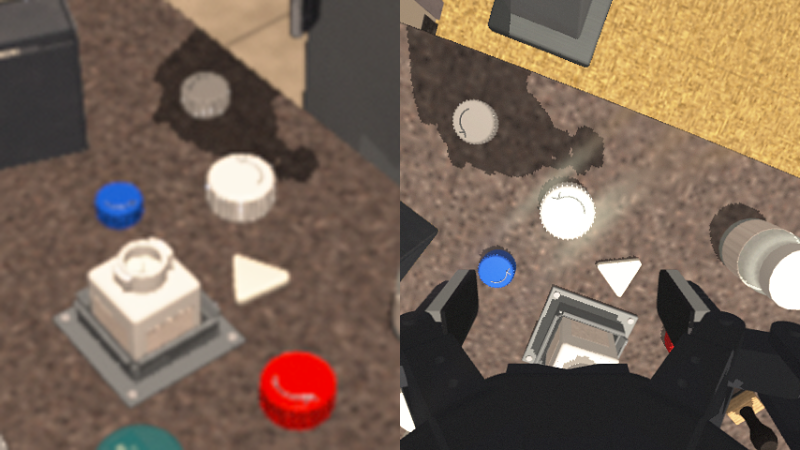

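The cap lies flat and right way up on the bare counter, at crop (241,187), about where predicted. The tub stands open in the holder, nothing else has moved, and the robot touches nothing.

```bash
python3 -c "
from bench import workorder
print(workorder.finish_job())"
```

```text
the job is handed in; nothing more can be done
None
```

I opened the tub and handed the job in at about 18 s of the 54 s allowed; the hand-in gives no verdict.

- **Tub:** I gripped it by its square body, stood it in the holder with the cap shut, and let go. The wrist force fell to about zero when it touched the holder floor, and the picture showed it seated squarely.
- **Cap:** I pressed it down about 6 mm (13.5 N) and turned it 72° anticlockwise while pressed. It lifted off with about 0 N on the wrist, and I set it down where the tub first stood.
- **Last pictures:** The cap lies flat and right way up on bare counter, and the open tub stands upright in the holder. The chalk and the jar look undisturbed. The spool, tin and stamp were outside or only partly in the last view, but the arm never went near them. The gripper is open and clear, about 0.17 m up.

**Readings that disagreed:**
- The top and wrist cameras differed by 1–2 mm in absolute position. I relied on the tub-to-holder offset, on which they agreed.
- The fingers read about 48 mm on the 51 mm cap. I put that down to give in the fingers at 80 N, and the cap did not slip.

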